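Set a cake turntable's icing scraper to its radius mark and cam-lock it

ROBOT

A 6-joint arm with a two-finger parallel gripper is mounted at the origin on a cart in front of the work surface, level with it; the furniture and walls round the work are solid. World frame = base frame: x ahead of the robot, y to its left, z up, the work surface at z = 0. Lengths are in mm, angles in rad, forces in N, time in s.
With the tool pointing down it reaches from about 425 to 950 mm from the base axis. Payload 3.5 kg.
Tool frame: the origin (TCP) lies midway between the tips of the shut fingers; the grasp point (between the pads) lies 19 mm behind it; z points along the fingers, y is the line along which they close (so a half turn about z gives the same grasp; the last joint's range is limited). The gripper opens to 85 mm and grips with 20 to 120 N. Pads are 22 mm wide; open, the fingers measure 114 mm over their backs; the gripper's body (76 mm by 85 mm) begins 54 mm behind the grasp point. The pads swing forward as they close: fully open they stand 13 mm farther back than shut.
Start: joints at [1.129, 0.286, 1.577, -0, 1.279, -0.15], TCP at [194.145, 646.463, 231.325] pointing down, gripper open.
Joint ranges: [-2.77, 2.77], [-0.9, 2.22], [0.21, 2.48], [-1.53, 4.67], [0.24, 2.81], [-2.84, 2.84]. Speed limits (rad/s): [2.79, 2.79, 3.14, 3.14, 3.14, 3.14].

INTERFACE

Orientations are given as a 3x3 rotation matrix whose columns are the frame's x, y, z axes.
In Python, from workcell import robot gives the robot as it stands.
- The arm moves only by the tool move_arm, never from a script. Its argument "moves" is a list of rows, each an object with "linear": the shift along the tool's x, y, z in units of 40 mm (1.0 is 40 mm), a list of three; "delta_rot": the turn, a rotation vector about the tool's x, y, z in units of 5 degrees (1.0 is 5 degrees), a list of three; "hand": the closure, from 0 (fully open) to 1 (shut). A call has 1 to 20 rows; each row is the pose to reach, as a shift and turn from the pose commanded when the call began, along the tool's axes at that moment; what a row does not reach only later rows make up. A row lasts 1/12 s, in which the tool goes at most 41.7 mm and 7.16 degrees, less where a joint would pass 70% of its speed; a pose out of reach is approached as far as the arm can. A call with a gripper value outside its range is refused whole. The fingers move at their own pace and stop on an object; "squeeze" is the grip in N (left out, the last holds). Time passes only in rows, so rows that repeat a pose let the fingers close. It gives the time, the measured TCP pose, the force, the opening and the grip force at its end, in the units of the state.
- robot.read_state(): the state, without advancing time (a new reading comes with each control period).
- robot.capture(name): name is "scene" or "top"; returns the picture (400x640x3 uint8, red, green, blue); there is no depth.
- robot.calibration(name): a dict with "fx", "fy", "cx", "cy" (pixels), "R" (3x3) and "t" (3): a world point X has camera coordinates R X + t. Camera axes: x right, y down, z forward; pixel columns grow to the right and rows downward; lengths in mm; the calibration is good to about 2 mm. A picture is of the moment at which its call begins. calibration takes no time and is no camera call.
- robot.hand_in(): hands the job in; it is judged then, once.
The state is a dict: "t": time; "joint_pos": joint angles; "qvel": joint speeds; "joint_torque": joint torques, N m; "tool_pos": TCP position; "eef_rot": TCP orientation; "force": force on the tool from outside, world axes, zero at the start; "ft_torque": the same for the moment, N m; "width": finger opening in mm; "grip_force": force on a finger pad.
Only numpy, scipy, OpenCV 4.12 (cv2) and the standard library are available. Lean on these libraries where they do the work, as an engineer would, in place of code of your own. Each camera call takes 0.05 s, during which the arm holds its last target. There are 200 camera calls.

TASK

Get the cake turntable ready for icing: first lift the stray jam portion off the freely spinning turntable and set it down flat in the wooden tray with the other two. Then, with the cam lever still up, take the scraper carriage by its black grip post, slide it in along the rail until the post is level with the red mark clip, and keep it there by the post while you press the lever (the one with the red bar) fully down. Finish while still holding the post gripped between both fingers - do not let go - and leave everything else where it is.

Things in the scene. Friction and masses are not known exactly. Their poses are not given: they have to be found in the camera images.
- cake_stand: Fixed base of the cake turntable; origin on the worktop under the turntable's axis. A straight aluminium rail, 80 mm wide, plate top 12 mm high, runs along the base's own -x axis from under the turntable to 278 mm from the axis (black end cap 20 mm high); its +y side carries the printed scale. +x of this frame is 'inward' along the rail.
- turntable_top (a point): Centre of the turntable's top face, 68 mm above the worktop. White disc 210 mm across with a grey mat 194 mm across; it spins freely on its axis at the lightest push and carries the stray jam portion at the start.
- jam: The stray sealed jam portion (gold lid, red-orange tub) lying flat on the turntable. Lid 38 mm (own x) by 46 mm (own y), 17 mm high, tapering a little downward; about 30 g. Origin at the centre of its underside. It is gripped well across its x with the fingertips a few mm above the turntable.
- tray: Fixed light-wood tray, 100 mm (own x) by 170 mm (own y) outside, rim 14 mm high, walls and floor 4 mm thick. Origin under its centre on the worktop. Two other jam portions lie at its +y end (about y = +54 mm); the space on its -y side, round y = -32 mm, is free.
- jam_a: One of the two jam portions of the same size in the tray; leave it.
- jam_b: The other jam portion in the tray; leave it.
- post (a point): Point on the centre line of the carriage's upright black grip post, 90 mm above the worktop, 16 mm below the post's top; axes parallel to cake_stand's. The post is 14 mm thick along the rail, 22 mm wide across it, with rubber pads on both faces from 52 to 101 mm up. Grip it from above with the fingers closing along the rail, one on its inward and one on its outward face.
- blade (a point): Top of the upright orange scraper blade (42 mm wide, 168 mm above the worktop) that moves with the carriage, about 104 mm inward of the post. It hangs on a flat arm 82 mm above the worktop, whose steel bracket stands on the carriage 39 to 43 mm inward of the post's centre line.
- scraper (a joint): Slide of the carriage along the rail, m: 0 at the outer end stop, growing inward (+x of cake_stand) to 0.07. While the lever is up the carriage slides easily but a light spring (1.2 N at 0, 2.2 N at 0.07) draws it outward; with the lever down the cam clamps it to the rail with about 15 N (a harder, off-centre squeeze on the post still drags it a little).
- lever (a joint): Cam lever, rad: 0 is fully down (clamped); it starts raised at 0.55 to 0.68 and stays where left. Hinge parallel to the rail, 30 mm from the rail's centre line on its -y side, 27.5 mm above the worktop. Pressed straight down beside the post it takes 10 to 15 N in the last 0.45 rad, as the cam goes home.
- lever_arms (a point): Point on the lever midway between its two flat steel arms, beside the post's middle when down; arm tops are then 38 mm above the worktop. The arms, 10 mm wide, pass the post inward and outward, 9.5 to 19.5 mm off its centre line: fingers that enclose the post loosely and move down carry both arms down. Raised 0.68 rad, the arms' tops are up to 75 mm high beside the post.
- lever_bar (a point): Middle of the red bar that joins the lever's two arms at their free end, 95 mm from the hinge, on the +y side of the rail.
- mark: Red mark clip fixed over the rail's +y edge beside the scale: the radius to set. Origin on the rail's centre line at worktop level, axes parallel to cake_stand's; its 3 mm wide red tongue lies at x = 0 of this frame, 25 to 41 mm to the +y side. The carriage is on the mark when the post's centre line is level with it along the rail (x = 0).
- stock_box: Bystander: yellow carton, 62 x 127 x 104 mm, behind the rail's outer end.
- spoon: Bystander: teaspoon 130 mm long lying near the front edge.
There are look-alikes about, which are no part of the job. What is shaped like the jam but grey is not meant.

How it is judged:
By the outcome, as a careful person would: the job done as asked, in the order asked, and still so for the second after the job is handed in, while the arm keeps its last pose, push and grip.
It also fails if it takes over 51 s, if anything falls off the work surface, if the arm or the gripper's body presses on something with over 40 N, if the wrist force passes 120 N, or if a joint passes its speed limit or range.

## Working session

There is one attempt and no reset: what is moved stays moved. The work goes in short steps, Python scripts to look and compute and a tool call to move; the robot and the scene stay as the last step left them, time stands still between calls to the robot, and variables do not carry over. Pictures are saved under pics/ and viewed, at most 10 in all, crops included, and the job is handed in when it is done.

Besides the shell and the picture viewer there is one more tool, called after "Request:" as name(argument=value, ...), one argument or row to a line, values as JSON. move_arm: Moves the arm, as the interface text tells. Its arguments: {"type":"object","properties":{"moves":{"type":"array","items":{"type":"object","properties":{"linear":{"type":"array","items":{"type":"number"}},"delta_rot":{"type":"array","items":{"type":"number"}},"hand":{"type":"number"}}}},"squeeze":{"type":"number"}},"required":["moves"]}

```bash
mkdir -p pics; python3 - <<'E'
from workcell import robot
import cv2
for n in("scene","top"):
    cv2.imwrite(f"pics/{n}0.png",robot.capture(n)[:,:,::-1])
    print(n,robot.calibration(n))
s=robot.read_state();print(s['eef_rot'],s['width'],s['t'])
E
```

```text
scene {'fx': 507.2370987007244, 'fy': 507.2370987007244, 'cx': 312.01158009904225, 'cy': 196.08094691171354, 'R': array([[ 0.65484072, -0.75575427,  0.00437242],
       [-0.50987644, -0.44604985, -0.73557158],
       [ 0.55786168,  0.47945283, -0.6774329 ]]), 't': array([-179.25568804,  457.19883587,  727.33885573])}
top {'fx': 366.4619875375482, 'fy': 366.4619875375482, 'cx': 328.18870386468615, 'cy': 196.2285885695599, 'R': array([[-0.01437703, -0.99974649,  0.01732788],
       [-0.98506134,  0.01118747, -0.17184001],
       [ 0.17160259, -0.01953957, -0.98497246]]), 't': array([207.29196863, 539.12747216, 876.38615222])}
[[-9.57739768e-01  2.87634462e-01 -9.76431351e-04]
 [ 2.87635906e-01  9.57737673e-01 -2.03376544e-03]
 [ 3.50184063e-04 -2.22867475e-03 -9.99997455e-01]] 85.5986347035439 0.1
```

View pics/scene0.png

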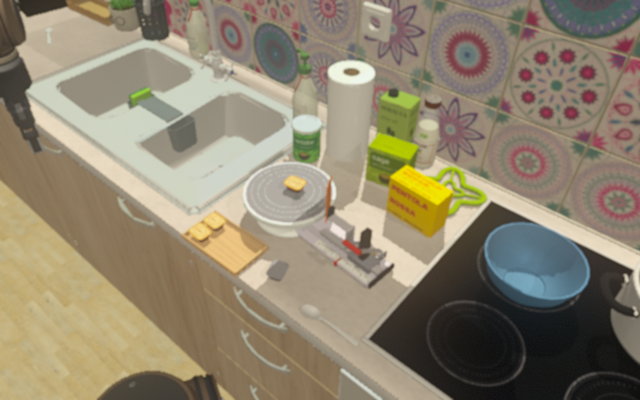

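View pics/top0.png

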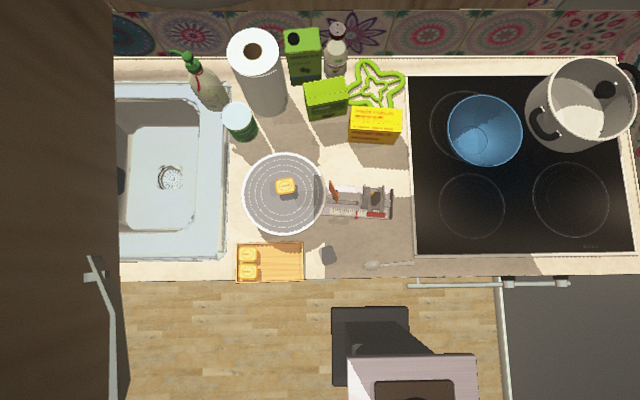

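The jam that is meant is the gold one on the turntable: scene (294,184), top (286,186). Jams at top (247,255) and (247,271) are the tray's two, and the one at top (328,255) is grey, so it's the look-alike. The rail runs right from the turntable in the top view, with its red bar near (375,213). I'll confirm with one enlarged crop.

```bash
cat > h.py <<'E'
import numpy as np,cv2
from workcell import robot
C={n:robot.calibration(n) for n in("scene","top")}
def ray(n,p):
    c=C[n];d=c['R'].T@np.array([(p[0]-c['cx'])/c['fx'],(p[1]-c['cy'])/c['fy'],1]);return -c['R'].T@c['t'],d
def onz(n,p,z):
    o,d=ray(n,p);return o+d*(z-o[2])/d[2]
def proj(n,X):
    c=C[n];q=c['R']@np.array(X,float)+c['t'];return np.array([c['fx']*q[0]/q[2]+c['cx'],c['fy']*q[1]/q[2]+c['cy']])
def tri(ps,pt):
    (a,u),(b,v)=ray('scene',ps),ray('top',pt)
    k=np.linalg.lstsq(np.c_[u,-v],b-a,rcond=None)[0];P,Q=a+k[0]*u,b+k[1]*v
    return (P+Q)/2,np.linalg.norm(P-Q)
def blobs(img,lo,hi,roi,amin=6):
    x0,y0,x1,y1=roi;h=cv2.cvtColor(img[y0:y1,x0:x1],cv2.COLOR_RGB2HSV)
    m=cv2.inRange(h,lo,hi);n,_,st,ce=cv2.connectedComponentsWithStats(m)
    cs=cv2.findContours(m,cv2.RETR_EXTERNAL,cv2.CHAIN_APPROX_NONE)[0]
    return [(np.round(ce[i]+[x0,y0],1).tolist(),int(st[i,4]),(st[i,:4]+[x0,y0,0,0]).tolist()) for i in range(1,n) if st[i,4]>=amin]
E
python3 - <<'E'
from h import *
s=cv2.imread('pics/scene0.png');t=cv2.imread('pics/top0.png')
a=cv2.resize(t[145:290,230:405],None,fx=4.5,fy=4,interpolation=3)
a=cv2.resize(t[150:290,232:402],None,fx=4.2,fy=4.2,interpolation=cv2.INTER_CUBIC);cv2.imwrite('pics/topc.png',a)
b=cv2.resize(s[160:290,180:400],None,fx=3.6,fy=3.6,interpolation=cv2.INTER_CUBIC);cv2.imwrite('pics/scenec.png',b)
for n,i,roi in(('scene',s,(180,160,400,290)),('top',t,(232,150,402,290))):
    i=i[:,:,::-1].copy()
    print(n,'gold',blobs(i,(12,110,120),(30,255,255),roi))
    print(n,'red',blobs(i,(0,150,70),(5,255,255),roi,3),blobs(i,(172,120,70),(180,255,255),roi,3))
    print(n,'orange',blobs(i,(6,140,90),(14,255,255),roi,4))
    print(n,'black',blobs(i,(0,0,0),(180,255,50),roi,6))
E
```

```text
scene gold [([393.2, 193.3], 562, [381, 169, 19, 50]), ([294.5, 183.2], 211, [284, 176, 22, 15]), ([327.6, 198.8], 104, [325, 180, 6, 38]), ([225.1, 242.9], 2762, [182, 212, 86, 64])]
scene red [([352.0, 247.2], 85, [343, 241, 18, 14]), ([335.0, 263.0], 3, [335, 262, 1, 3])] []
scene orange [([327.7, 198.2], 79, [326, 182, 4, 35]), ([395.7, 188.2], 15, [393, 186, 6, 6]), ([392.8, 200.3], 12, [391, 198, 5, 5])]
scene black []
top gold [([284.7, 185.7], 189, [275, 178, 20, 17]), ([372.1, 192.3], 12, [371, 191, 4, 4]), ([270.8, 261.8], 2483, [236, 241, 68, 43]), ([341.8, 279.7], 6, [341, 279, 3, 3])]
top red [([375.2, 214.1], 62, [367, 212, 18, 5]), ([355.5, 217.5], 4, [355, 217, 2, 2])] []
top orange [([333.0, 190.8], 65, [329, 181, 10, 22])]
top black []
```

View pics/topc.png

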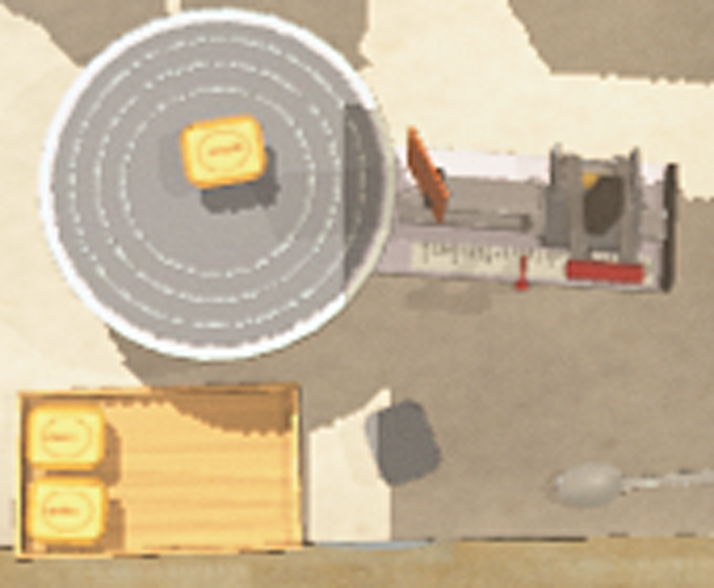

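View pics/scenec.png

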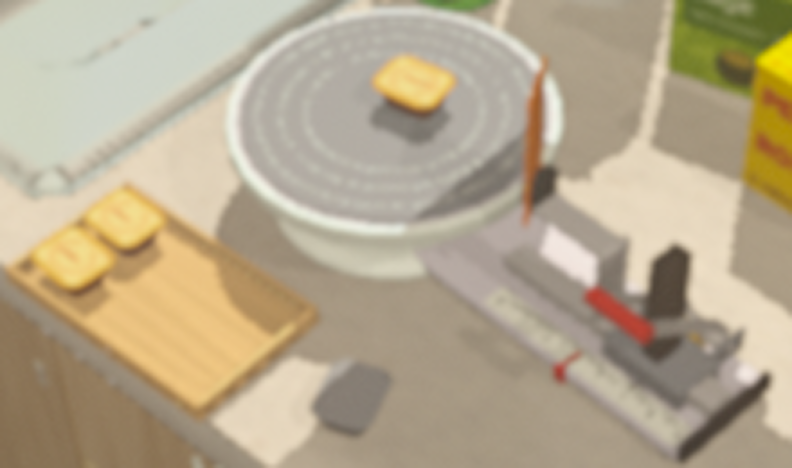

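The crops confirm it: the gold jam is on the turntable at top-crop (224,150). The red clip is at (523,272), the post at (603,203) and the red bar at (604,271). The free end of the tray is on its right.

```bash
python3 - <<'E'
from h import *
np.set_printoptions(precision=1,suppress=True)
T=lambda x,y:(x/4.2+232-.4,y/4.2+150-.4)
S=lambda x,y:(x/3.6+180-.4,y/3.6+160-.4)
t=cv2.imread('pics/top0.png');s=cv2.imread('pics/scene0.png')
for n,i,roi in(('top',t,(270,172,300,200)),('scene',s,(280,172,310,195))):
    x0,y0,x1,y1=roi
    m=cv2.inRange(cv2.cvtColor(i[y0:y1,x0:x1],cv2.COLOR_BGR2HSV),(12,110,150),(32,255,255))
    c=max(cv2.findContours(m,0,cv2.CHAIN_APPROX_NONE)[0],key=cv2.contourArea)[:,0]+[x0,y0]
    P=np.array([onz(n,p,85)[:2] for p in c],np.float32);print(n,'jam',cv2.minAreaRect(P),'mean',P.mean(0))
d=[onz('top',T(*p),68)[:2] for p in((40,185),(395,185),(218,8),(218,361))]
print('disc',d,np.linalg.norm(d[0]-d[1]),np.linalg.norm(d[2]-d[3]))
d=[onz('scene',S(*p),68)[:2] for p in((228,125),(563,118),(395,8),(392,233))];print('discS',d)
print('tray top',[onz('top',T(*p),14)[:2] for p in((22,393),(298,384),(300,546),(20,553))])
print('tray scene',[onz('scene',S(*p),14)[:2] for p in((127,184),(315,315),(200,413),(8,270))])
print('cap top',[onz('top',T(*p),20)[:2] for p in((677,166),(672,290))],'scene',[onz('scene',S(*p),20)[:2] for p in((769,376),(681,460))])
print('railedge top',[onz('top',T(*p),12)[:2] for p in((380,274),(655,290))],'scene',[onz('scene',S(*p),12)[:2] for p in((425,255),(675,455))])
print('mark top',onz('top',T(522,272),13),onz('top',T(523,258),13),'scene',onz('scene',S(567,364),13),onz('scene',S(578,354),13))
print('post',tri(S(674,257),T(603,207)),onz('top',T(603,205),106),onz('scene',S(673,256),106))
print('bar',tri((352,247.2),(375.2,214.1)))
print('blade',tri(S(543,62),T(413,135)))
E
```

```text
top jam ((561.9293823242188, 305.6018981933594), (38.48026657104492, 46.19007873535156), 9.017375946044922) mean [561.9 305.9]
scene jam ((565.090087890625, 304.73773193359375), (38.98832702636719, 46.847991943359375), 9.406984329223633) mean [565.6 304.1]
disc [array([546.5, 413.4]), array([544.2, 206.9]), array([652.4, 310.8]), array([443.2, 309.4])] 206.46412106385125 209.21473818854548
discS [array([475.3, 378.3]), array([616.6, 226.6]), array([627.8, 379. ]), array([473.9, 238.9])]
tray top [array([429.1, 432.7]), array([432.3, 266.6]), array([336.5, 265.6]), array([335. , 431.3])]
tray scene [array([432. , 432.7]), array([431.5, 263.9]), array([336.4, 261. ]), array([334.7, 430.2])]
cap top [array([562.9,  31.6]), array([485.9,  38.1])] scene [array([565.6,  31.7]), array([484.4,  34.5])]
railedge top [array([498.9, 216.2]), array([486.9,  47.1])] scene [array([512.3, 248.9]), array([490.3,  42.2])]
mark top [498.9 128.8  13. ] [507.6 128.   13. ] scene [501.3 127.9  13. ] [511.4 127.8  13. ]
post (array([527.7,  87.2, 108.6]), np.float64(12.517176287158373)) [524.7  91.3 106. ] [535.4  85.8 106. ]
bar (array([490.8,  89.1,  92.3]), np.float64(4.275900202365896))
blade (array([553.5, 197.2, 170.2]), np.float64(4.02252220084943))
```

The jam is at about (563.5, 305), with its x axis at 9°. The lid measures 38.5×46.2 mm and the disc 207–209 mm, which fit the given sizes. The disc centre is (547,310), the rail direction inward is (0.079,0.997), and the post is about 38 mm short of the mark.

```bash
cat >> h.py <<'E'
from scipy.spatial.transform import Rotation as Rn
def Rdown(yaw):
    a=np.radians(yaw);y=np.array([np.cos(a),np.sin(a),0]);z=np.array([0,0,-1.]);return np.c_[np.cross(y,z),y,z]
def plan(*tg,start=None):
    s=robot.read_state();p,R=(s['tool_pos'],s['eef_rot']) if start is None else (np.array(start[0]),Rdown(start[1]))
    print('t',s['t'],np.round(s['tool_pos'],1),np.round(s['force'],1),round(s['width'],1))
    for q,yaw in tg:
        print(q,yaw,'lin',np.round(R.T@(np.array(q)-p)/40,3),'rot',np.round(np.degrees(Rn.from_matrix(R.T@Rdown(yaw)).as_rotvec())/5,2))
E
python3 - <<'E'
from h import *
plan(([563.5,305.2,140],9),([563.5,305.2,70],9))
E
```

```text
t 0.1 [193.9 645.9 230. ] [ 0.  -0.3 -0.8] 85.6
[563.5, 305.2, 140] 9 lin [-11.301  -5.495   2.259] rot [-3.000e-02  1.000e-02  1.286e+01]
[563.5, 305.2, 70] 9 lin [-11.302  -5.491   4.009] rot [-3.000e-02  1.000e-02  1.286e+01]
```

Request:
move_arm(
  moves=[
    {"linear": [-11.3, -5.5, 2.26], "delta_rot": [0, 0, 12.86], "hand": 0},
    {"linear": [-11.3, -5.5, 2.26], "delta_rot": [0, 0, 12.86], "hand": 0},
    {"linear": [-11.3, -5.5, 2.26], "delta_rot": [0, 0, 12.86], "hand": 0},
    {"linear": [-11.3, -5.5, 2.26], "delta_rot": [0, 0, 12.86], "hand": 0},
    {"linear": [-11.3, -5.5, 2.26], "delta_rot": [0, 0, 12.86], "hand": 0},
    {"linear": [-11.3, -5.5, 2.26], "delta_rot": [0, 0, 12.86], "hand": 0},
    {"linear": [-11.3, -5.5, 2.26], "delta_rot": [0, 0, 12.86], "hand": 0},
    {"linear": [-11.3, -5.5, 2.26], "delta_rot": [0, 0, 12.86], "hand": 0},
    {"linear": [-11.3, -5.5, 2.26], "delta_rot": [0, 0, 12.86], "hand": 0},
    {"linear": [-11.3, -5.5, 2.26], "delta_rot": [0, 0, 12.86], "hand": 0},
    {"linear": [-11.3, -5.5, 2.26], "delta_rot": [0, 0, 12.86], "hand": 0},
    {"linear": [-11.3, -5.5, 2.26], "delta_rot": [0, 0, 12.86], "hand": 0},
    {"linear": [-11.3, -5.5, 2.26], "delta_rot": [0, 0, 12.86], "hand": 0},
    {"linear": [-11.3, -5.5, 2.26], "delta_rot": [0, 0, 12.86], "hand": 0},
    {"linear": [-11.3, -5.5, 2.26], "delta_rot": [0, 0, 12.86], "hand": 0},
    {"linear": [-11.3, -5.5, 2.26], "delta_rot": [0, 0, 12.86], "hand": 0},
  ],
  squeeze=30,
)

```text
t: 1.43
tool_pos: [562.7, 306.8, 140.9]
eef_rot: [[-0.157, 0.988, -0.001], [0.988, 0.157, 0.0], [0.0, -0.001, -1.0]]
force: [-0.8, 0.5, -0.3]
width: 85.3
grip_force: 0.0
```

```bash
python3 - <<'E'
from h import *
plan(([563.5,305.2,70],9),([563.5,305.2,72],9))
E
```

```text
t 1.4333 [562.7 306.8 140.9] [-0.8  0.5 -0.3] 85.3
[563.5, 305.2, 70] 9 lin [-0.043  0.016  1.772] rot [-0.01 -0.01  0.01]
[563.5, 305.2, 72] 9 lin [-0.043  0.016  1.722] rot [-0.01 -0.01  0.01]
```

Request:
move_arm(
  moves=[
    {"linear": [-0.04, 0.01, 0.8], "delta_rot": [0, 0, 0], "hand": 0},
    {"linear": [-0.04, 0.01, 1.4], "delta_rot": [0, 0, 0], "hand": 0},
    {"linear": [-0.04, 0.01, 1.75], "delta_rot": [0, 0, 0], "hand": 0},
    {"linear": [-0.04, 0.01, 1.75], "delta_rot": [0, 0, 0], "hand": 0},
    {"linear": [-0.04, 0.01, 1.75], "delta_rot": [0, 0, 0], "hand": 0.3},
    {"linear": [-0.04, 0.01, 1.75], "delta_rot": [0, 0, 0], "hand": 0.4},
    {"linear": [-0.04, 0.01, 1.75], "delta_rot": [0, 0, 0], "hand": 0.5},
    {"linear": [-0.04, 0.01, 1.75], "delta_rot": [0, 0, 0], "hand": 0.6},
    {"linear": [-0.04, 0.01, 1.75], "delta_rot": [0, 0, 0], "hand": 0.8},
    {"linear": [-0.04, 0.01, 1.75], "delta_rot": [0, 0, 0], "hand": 1},
    {"linear": [-0.04, 0.01, 1.75], "delta_rot": [0, 0, 0], "hand": 1},
    {"linear": [-0.04, 0.01, 1.75], "delta_rot": [0, 0, 0], "hand": 1},
    {"linear": [-0.04, 0.01, 1.75], "delta_rot": [0, 0, 0], "hand": 1},
  ],
)

```text
t: 2.52
tool_pos: [565.5, 304.7, 73.0]
eef_rot: [[-0.156, 0.988, 0.003], [0.988, 0.156, 0.001], [0.001, 0.003, -1.0]]
force: [-0.9, 1.8, 6.1]
width: 32.4
grip_force: 29.7
```

```bash
python3 - <<'E'
from h import *
plan(([565,305,130],9),([383.5,316,60],0),([383.5,316,10],0),start=([563.5,305.2,71],9))
E
```

```text
t 2.5167 [565.5 304.7  73. ] [-0.9  1.8  6.1] 32.4
[565, 305, 130] 9 lin [-0.011  0.036 -1.475] rot [0. 0. 0.]
[383.5, 316, 60] 0 lin [ 0.971 -4.402  0.275] rot [0.  0.  1.8]
[383.5, 316, 10] 0 lin [ 0.971 -4.402  1.525] rot [0.  0.  1.8]
```

Request:
move_arm(
  moves=[
    {"linear": [0, 0, -0.3], "delta_rot": [0, 0, 0], "hand": 1},
    {"linear": [0, 0, -1.0], "delta_rot": [0, 0, 0], "hand": 1},
    {"linear": [0.1, -0.7, -1.4], "delta_rot": [0, 0, 0.5], "hand": 1},
    {"linear": [0.35, -1.6, -1.4], "delta_rot": [0, 0, 1], "hand": 1},
    {"linear": [0.6, -2.6, -1.4], "delta_rot": [0, 0, 1.8], "hand": 1},
    {"linear": [0.8, -3.5, -1.2], "delta_rot": [0, 0, 1.8], "hand": 1},
    {"linear": [0.97, -4.4, -0.6], "delta_rot": [0, 0, 1.8], "hand": 1},
    {"linear": [0.97, -4.4, 0.3], "delta_rot": [0, 0, 1.8], "hand": 1},
    {"linear": [0.97, -4.4, 0.3], "delta_rot": [0, 0, 1.8], "hand": 1},
    {"linear": [0.97, -4.4, 0.3], "delta_rot": [0, 0, 1.8], "hand": 1},
  ],
)

```text
t: 3.35
tool_pos: [383.0, 314.3, 57.8]
eef_rot: [[-0.0, 1.0, -0.004], [1.0, 0.0, -0.002], [-0.002, -0.004, -1.0]]
force: [0.6, 0.1, 0.1]
width: 32.4
grip_force: 30.1
```

```bash
python3 - <<'E'
from h import *
i=robot.capture('scene');cv2.imwrite('pics/s2.png',cv2.resize(i[130:290,180:400,::-1],None,fx=3.6,fy=3.6,interpolation=2))
plan(([383.5,316,14],0),([383.5,316,10],0))
E
```

```text
t 3.4 [385.4 315.2  59.8] [ 0.3 -0.3  0.2] 32.2
[383.5, 316, 14] 0 lin [ 0.02  -0.048  1.145] rot [ 0.01 -0.   -0.01]
[383.5, 316, 10] 0 lin [ 0.02  -0.048  1.245] rot [ 0.01 -0.   -0.01]
```

View pics/s2.png

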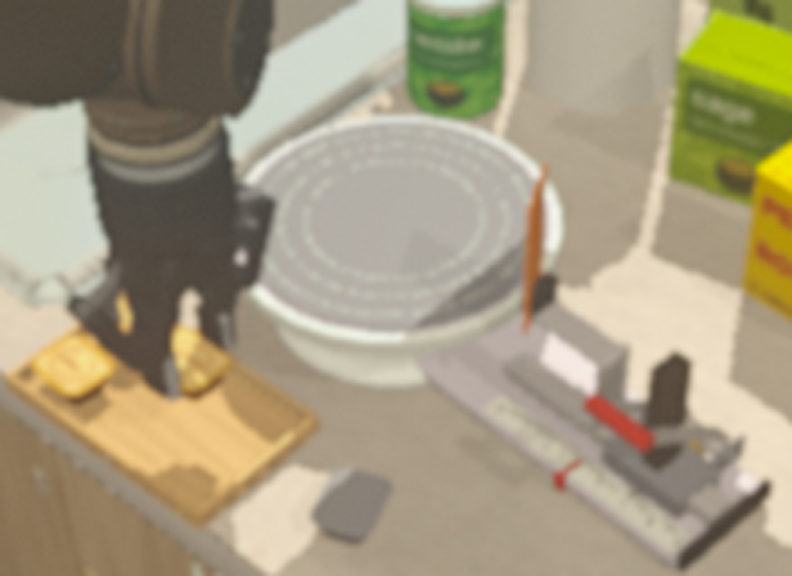

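The gripper holds the jam over the tray's free end (crop 200,360), level. The turntable is empty and the carriage hasn't moved.

Request:
move_arm(
  moves=[
    {"linear": [0.0, -0.02, 0.5], "delta_rot": [0, 0, 0], "hand": 1},
    {"linear": [0.0, -0.02, 0.9], "delta_rot": [0, 0, 0], "hand": 1},
    {"linear": [0.0, -0.02, 1.1], "delta_rot": [0, 0, 0], "hand": 1},
    {"linear": [0.0, -0.02, 1.2], "delta_rot": [0, 0, 0], "hand": 1},
    {"linear": [0.0, -0.02, 1.25], "delta_rot": [0, 0, 0], "hand": 1},
    {"linear": [0.0, -0.02, 1.25], "delta_rot": [0, 0, 0], "hand": 1},
  ],
)

```text
t: 3.9
tool_pos: [384.9, 315.4, 9.8]
eef_rot: [[0.001, 1.0, 0.001], [1.0, -0.001, 0.001], [0.001, 0.001, -1.0]]
force: [0.5, -0.5, -0.0]
width: 32.1
grip_force: 30.1
```

Request:
move_arm(
  moves=[
    {"linear": [0.0, 0, 0.03], "delta_rot": [0, 0, 0], "hand": 1},
    {"linear": [0, 0, 0.05], "delta_rot": [0, 0, 0], "hand": 1},
    {"linear": [0, 0, 0.05], "delta_rot": [0, 0, 0], "hand": 1},
  ],
)

```text
t: 4.15
tool_pos: [385.0, 315.6, 9.0]
eef_rot: [[0.0, 1.0, 0.002], [1.0, -0.0, 0.001], [0.001, 0.002, -1.0]]
force: [-1.7, -1.5, 7.0]
width: 32.3
grip_force: 30.5
```

Contact at 7 N, so the jam is on the tray floor. I'll open partway and rise.

Request:
move_arm(
  moves=[
    {"linear": [0, 0, 0], "delta_rot": [0, 0, 0], "hand": 0.55},
    {"linear": [0, 0, -0.02], "delta_rot": [0, 0, 0], "hand": 0.46},
    {"linear": [0, 0, -0.02], "delta_rot": [0, 0, 0], "hand": 0.46},
    {"linear": [0, 0, -0.02], "delta_rot": [0, 0, 0], "hand": 0.46},
    {"linear": [0, 0, -0.02], "delta_rot": [0, 0, 0], "hand": 0.46},
    {"linear": [0, 0, -0.02], "delta_rot": [0, 0, 0], "hand": 0.46},
  ],
)

```text
t: 4.65
tool_pos: [383.6, 315.0, 7.6]
eef_rot: [[0.0, 1.0, -0.0], [1.0, -0.0, -0.0], [-0.0, -0.0, -1.0]]
force: [-0.1, -1.0, 0.8]
width: 45.9
grip_force: 0.0
```

```bash
python3 - <<'E'
from h import *
np.set_printoptions(precision=1,suppress=True)
s=cv2.imread('pics/scene0.png');t=cv2.imread('pics/top0.png')
g=lambda i:i.max(2)
print(g(s)[226:262:3,354:380]);print(g(t)[186:212:2,360:396])
c=np.array([547,310,0.]);u=np.array([.079,.9969,0])
# scene ray column at height 90 meets rail centre line
for col in(364.5,365.5,366.5,367.5):
    best=[onz('scene',(col,r),90) for r in np.linspace(225,260,71)]
    k=np.argmin([abs(np.cross(u[:2],(b-c)[:2])) for b in best]);print(col,225+k*.5,best[k],(best[k]-c)@u)
plan(([383.5,315,200],0),([529,88,200],85.5),([529,88,135],85.5),start=([384,315.5,8.5],0))
E
```

```text
[[191 215 229 233 232 232 233 233 233 233 233 230 224 221 225 231 234 235
  234 233 232 232 232 231 232 232]
 [181 214 229 233 233 233 233 231 225 212 191 155 113  92  97 123 159 194
  219 230 233 233 233 233 233 233]
 [193 222 233 235 234 226 203 160 114  89  83  85  85  86  85  83  88 141
  201 230 235 235 234 233 232 232]
 [205 228 234 236 233 215 174 114  83  83  85  85  88  86  84  83  98 155
  208 232 237 236 235 234 233 234]
 [212 231 234 233 228 203 148  93  80  83  85  86  85  84  83  85 121 179
  215 228 231 231 232 233 234 235]
 [172 184 186 184 175 151 109  83  81  82  85  84  83  84  81  90 143 202
  229 235 233 232 231 231 232 232]
 [141 141 142 135 118 101  86  82  81  83  84  84  85  84  82  85 120 172
  210 228 233 233 232 232 232 232]
 [178 173 163 146 123  99  86  82  85  86  89  88  89  89  93 109 138 159
  168 180 198 213 221 223 224 226]
 [176 181 183 182 177 167 153 139 133 133 134 136 135 135 138 140 140 138
  138 139 138 138 140 140 139 145]
 [132 145 158 168 170 163 148 132 120 115 109 108 104 102 103 113 127 141
  152 152 145 147 155 163 168 167]
 [126 125 
[... 2035 characters left out ...]
143 139 126 130 193 194 189 185 158
  166 136 140 144 138 155 191 191 188 181 164 125  81  84 125 182 179 176]]
364.5 238.5 [528.8  84.3  90. ] -226.41130097320192
365.5 239.0 [529.  82.  90.] -228.6711647717036
366.5 239.5 [529.2  79.8  90. ] -230.92665221064664
367.5 240.5 [528.4  76.7  90. ] -234.04878103360568
t 4.65 [383.6 315.    7.6] [-0.1 -1.   0.8] 45.9
[383.5, 315, 200] 0 lin [-0.  -0.  -4.8] rot [0. 0. 0.]
[529, 88, 200] 85.5 lin [-5.7  3.6 -4.8] rot [  0.    0.  -17.1]
[529, 88, 135] 85.5 lin [-5.7  3.6 -3.2] rot [  0.    0.  -17.1]<stdin>:10: DeprecationWarning: Arrays of 2-dimensional vectors are deprecated. Use arrays of 3-dimensional vectors instead. (deprecated in NumPy 2.0)
```

Request:
move_arm(
  moves=[
    {"linear": [0, 0, -0.5], "delta_rot": [0, 0, 0], "hand": 0.46},
    {"linear": [0, 0, -1.4], "delta_rot": [0, 0, 0], "hand": 0.5},
    {"linear": [0, 0, -2.4], "delta_rot": [0, 0, 0], "hand": 0.62},
    {"linear": [0, 0, -3.4], "delta_rot": [0, 0, 0], "hand": 0.62},
    {"linear": [-0.5, 0.3, -4.3], "delta_rot": [0, 0, -1.4], "hand": 0.62},
    {"linear": [-1.0, 0.6, -4.8], "delta_rot": [0, 0, -2.8], "hand": 0.62},
    {"linear": [-1.6, 1.0, -4.8], "delta_rot": [0, 0, -4.2], "hand": 0.62},
    {"linear": [-2.3, 1.4, -4.8], "delta_rot": [0, 0, -5.6], "hand": 0.62},
    {"linear": [-3.0, 1.9, -4.8], "delta_rot": [0, 0, -7], "hand": 0.62},
    {"linear": [-3.7, 2.3, -4.8], "delta_rot": [0, 0, -8.4], "hand": 0.62},
    {"linear": [-4.4, 2.8, -4.8], "delta_rot": [0, 0, -9.8], "hand": 0.62},
    {"linear": [-5.1, 3.2, -4.8], "delta_rot": [0, 0, -11.2], "hand": 0.62},
    {"linear": [-5.75, 3.63, -4.8], "delta_rot": [0, 0, -12.6], "hand": 0.62},
    {"linear": [-5.75, 3.63, -4.8], "delta_rot": [0, 0, -14], "hand": 0.62},
    {"linear": [-5.75, 3.63, -4.8], "delta_rot": [0, 0, -15.4], "hand": 0.62},
    {"linear": [-5.75, 3.63, -4.5], "delta_rot": [0, 0, -17.1], "hand": 0.62},
    {"linear": [-5.75, 3.63, -3.8], "delta_rot": [0, 0, -17.1], "hand": 0.62},
    {"linear": [-5.75, 3.63, -3.2], "delta_rot": [0, 0, -17.1], "hand": 0.62},
    {"linear": [-5.75, 3.63, -3.2], "delta_rot": [0, 0, -17.1], "hand": 0.62},
    {"linear": [-5.75, 3.63, -3.2], "delta_rot": [0, 0, -17.1], "hand": 0.62},
  ],
)

```text
t: 6.32
tool_pos: [527.5, 85.1, 134.2]
eef_rot: [[-0.997, 0.079, -0.004], [0.079, 0.997, 0.0], [0.004, -0.0, -1.0]]
force: [-0.1, 0.4, 0.0]
width: 32.5
grip_force: 0.0
```

```bash
python3 - <<'E'
from h import *
i=robot.capture('scene');j=robot.capture('top')
a=cv2.resize(i[150:280,180:400,::-1],None,fx=3.6,fy=3.6,interpolation=2)
cv2.imwrite('pics/s3.png',a)
x=j[236:290,230:320]
cv2.imwrite('pics/s3t.png',j[:,:,::-1])
for roi in [(236,240,306,286)]:
    print(blobs(j,(18,150,200),(32,255,255),roi,10))
plan(([529,85.5,80],85.5))
E
```

```text
[([249.0, 248.6], 41, [239, 246, 18, 13]), ([282.3, 261.1], 55, [274, 254, 18, 15]), ([247.0, 260.5], 28, [240, 260, 15, 2]), ([250.7, 271.4], 56, [239, 263, 19, 17]), ([238.7, 271.2], 10, [238, 267, 2, 9])]
t 6.4167 [529.7  85.  137.1] [ 1.2 -0.2  0.1] 32.5
[529, 85.5, 80] 85.5 lin [0.022 0.01  1.429] rot [ 0.    0.02 -0.  ]
```

View pics/s3.png

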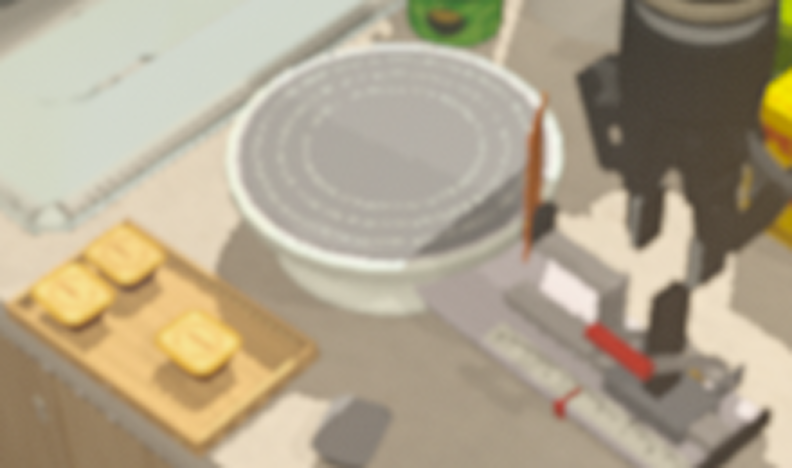

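The jam lies flat in the tray at crop (200,340). The fingertips straddle the post top at (672,290), within 1–2 mm. I'll descend and grip.

Request:
move_arm(
  moves=[
    {"linear": [0.02, 0.02, 0.5], "delta_rot": [0, 0, 0], "hand": 0.62},
    {"linear": [0.02, 0.02, 0.9], "delta_rot": [0, 0, 0], "hand": 0.62},
    {"linear": [0.02, 0.02, 1.2], "delta_rot": [0, 0, 0], "hand": 0.62},
    {"linear": [0.02, 0.02, 1.4], "delta_rot": [0, 0, 0], "hand": 0.62},
    {"linear": [0.02, 0.02, 1.4], "delta_rot": [0, 0, 0], "hand": 0.62},
    {"linear": [0.02, 0.02, 1.4], "delta_rot": [0, 0, 0], "hand": 0.75},
    {"linear": [0.02, 0.02, 1.4], "delta_rot": [0, 0, 0], "hand": 0.85},
    {"linear": [0.02, 0.02, 1.4], "delta_rot": [0, 0, 0], "hand": 1},
    {"linear": [0.02, 0.02, 1.4], "delta_rot": [0, 0, 0], "hand": 1},
    {"linear": [0.02, 0.02, 1.4], "delta_rot": [0, 0, 0], "hand": 1},
    {"linear": [0.02, 0.02, 1.4], "delta_rot": [0, 0, 0], "hand": 1},
  ],
  squeeze=20,
)

```text
t: 7.33
tool_pos: [528.9, 87.1, 80.8]
eef_rot: [[-0.997, 0.08, 0.002], [0.08, 0.997, 0.002], [-0.002, 0.003, -1.0]]
force: [1.0, 4.9, -1.1]
width: 13.6
grip_force: 20.2
```

Request:
move_arm(
  moves=[
    {"linear": [0, 0.2, 0], "delta_rot": [0, 0, 0], "hand": 1},
    {"linear": [0, 0.4, 0], "delta_rot": [0, 0, 0], "hand": 1},
    {"linear": [0, 0.6, 0], "delta_rot": [0, 0, 0], "hand": 1},
    {"linear": [0, 0.8, 0], "delta_rot": [0, 0, 0], "hand": 1},
    {"linear": [0, 0.97, 0], "delta_rot": [0, 0, 0], "hand": 1},
    {"linear": [0, 0.97, 0], "delta_rot": [0, 0, 0], "hand": 1},
    {"linear": [0, 0.97, 0], "delta_rot": [0, 0, 0], "hand": 1},
  ],
)

```text
t: 7.92
tool_pos: [532.1, 125.2, 80.8]
eef_rot: [[-0.997, 0.078, 0.002], [0.078, 0.997, -0.0], [-0.002, 0.0, -1.0]]
force: [0.2, -1.5, 6.1]
width: 13.5
grip_force: 21.2
```

```bash
python3 - <<'E'
from h import *
i=robot.capture('scene');j=robot.capture('top')
cv2.imwrite('pics/s4f.png',i[:,:,::-1]);cv2.imwrite('pics/t4f.png',j[:,:,::-1])
a=cv2.resize(i[200:285,290:400,::-1],None,fx=6,fy=6,interpolation=2)
b=cv2.resize(j[165:235,320:400,::-1],None,fx=6,fy=6,interpolation=2)
c=np.zeros((600,800,3),np.uint8)
a=cv2.resize(i[215:280,300:390,::-1],(400,289),interpolation=2);b=cv2.resize(j[170:235,315:405,::-1],(800,578),interpolation=2)
c=np.zeros((600,800,3),np.uint8);a=cv2.resize(i[215:278,305:372,::-1],(638,600),interpolation=2)
cv2.imwrite('pics/s4.png',a)
print('red s',blobs(i,(0,120,70),(6,255,255),(305,215,390,280),2));print('red t',blobs(j,(0,120,70),(6,255,255),(320,170,400,235),2))
plan()
E
```

```text
red s [([337.7, 236.8], 108, [329, 230, 18, 15]), ([335.0, 263.2], 10, [334, 262, 3, 4])]
red t []
t 8.0167 [532.  124.8  80.8] [-1.  -1.6  5.7] 13.3
```

View pics/s4.png

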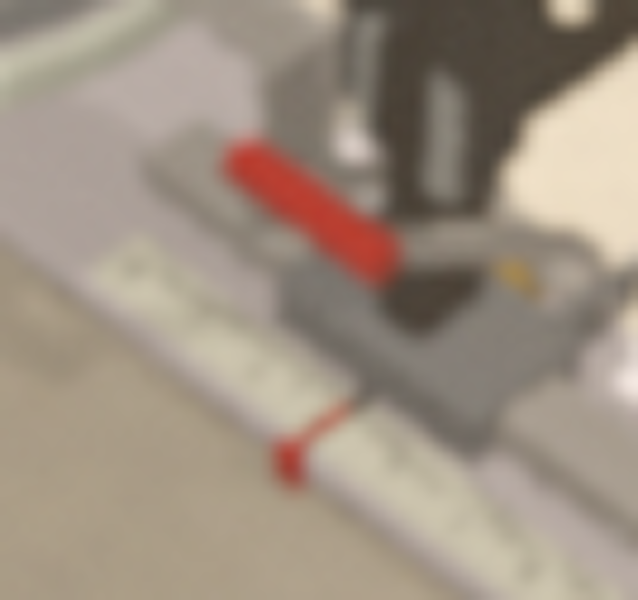

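The post is gripped and the carriage has come along; the clip is at crop (290,460) and the bar at (310,210). I'll check the bar against the clip within the scene camera alone.

```bash
python3 - <<'E'
from h import *
from scipy.optimize import least_squares
u=np.array([.079,.9969,0]);u/=np.linalg.norm(u);v=np.array([-u[1],u[0],0])
for n,c in(('scene',[547,310,0]),('scene',[549,309,0]),('top',[547,310,0])):
    c=np.array(c,float)
    bar=lambda q:c+q[0]*u+(-30+95*np.cos(q[1]))*v+[0,0,27.5+95*np.sin(q[1])]
    for lab,p in(('start',(352,247.2)if n=='scene' else (375.2,214.1)),('now',(337.7,236.8))):
        if n=='top' and lab=='now':continue
        r=least_squares(lambda q:proj(n,bar(q))-p,[-200,.6],x_scale=[10,.1]);print(n,lab,'bar u',r.x[0].round(1),'theta',r.x[1].round(3))
    for p in([(335,263.2)] if n=='scene' else [(355.5,217.5),(356.1,215)]):
        X=onz(n,p,13)-c;print(n,'mark u',(X@u).round(1),'v',(X@v).round(1))
print('post tcp u',((robot.read_state()['tool_pos']-[547,310,0])@u).round(1))
E
```

```text
scene start bar u -226.7 theta 0.776
scene now bar u -188.8 theta 0.777
scene mark u -186.7 v 39.2
scene start bar u -225.2 theta 0.757
scene now bar u -187.2 theta 0.758
scene mark u -185.9 v 41.3
top start bar u -223.4 theta 0.741
top mark u -183.8 v 41.8
top mark u -185.0 v 35.2
post tcp u -185.8
```

Request:
move_arm(
  moves=[
    {"linear": [0, 0.035, 0], "delta_rot": [0, 0, 0], "hand": 1},
    {"linear": [0, 0.035, 0], "delta_rot": [0, 0, 0], "hand": 1},
    {"linear": [0, 0.06, 0], "delta_rot": [0, 0, 0], "hand": 0.8},
    {"linear": [0, 0.08, 0], "delta_rot": [0, 0, 0], "hand": 0.8},
    {"linear": [0, 0.08, 0.1], "delta_rot": [0, 0, 0], "hand": 0.8},
    {"linear": [0, 0.08, 0.25], "delta_rot": [0, 0, 0], "hand": 0.8},
    {"linear": [0, 0.08, 0.4], "delta_rot": [0, 0, 0], "hand": 0.8},
  ],
)

```text
t: 8.6
tool_pos: [531.2, 127.8, 63.0]
eef_rot: [[-0.997, 0.079, -0.0], [0.079, 0.997, 0.0], [0.0, 0.0, -1.0]]
force: [-0.0, -2.1, 3.0]
width: 17.0
grip_force: 1.4
```

Request:
move_arm(
  moves=[
    {"linear": [0, 0, 0.12], "delta_rot": [0, 0, 0], "hand": 0.8},
    {"linear": [0, 0, 0.24], "delta_rot": [0, 0, 0], "hand": 0.8},
    {"linear": [0, 0, 0.36], "delta_rot": [0, 0, 0], "hand": 0.8},
    {"linear": [0, 0, 0.45], "delta_rot": [0, 0, 0], "hand": 0.8},
    {"linear": [0, 0, 0.53], "delta_rot": [0, 0, 0], "hand": 0.8},
    {"linear": [0, 0, 0.6], "delta_rot": [0, 0, 0], "hand": 0.8},
    {"linear": [0, 0, 0.6], "delta_rot": [0, 0, 0], "hand": 0.8},
  ],
)

```text
t: 9.18
tool_pos: [530.3, 127.8, 38.9]
eef_rot: [[-0.997, 0.079, -0.003], [0.079, 0.997, 0.0], [0.003, -0.0, -1.0]]
force: [-0.5, -1.2, 2.4]
width: 17.1
grip_force: 1.3
```

Request:
move_arm(
  moves=[
    {"linear": [0, 0, 0.05], "delta_rot": [0, 0, 0], "hand": 0.8},
    {"linear": [0, 0, 0.08], "delta_rot": [0, 0, 0], "hand": 0.8},
    {"linear": [0, 0, 0.08], "delta_rot": [0, 0, 0], "hand": 0.8},
  ],
)

```text
t: 9.43
tool_pos: [530.5, 127.9, 38.1]
eef_rot: [[-0.997, 0.079, -0.005], [0.079, 0.997, -0.0], [0.005, -0.001, -1.0]]
force: [-8.3, -3.0, 16.8]
width: 17.1
grip_force: 11.2
```

```bash
python3 - <<'E'
from h import *
i=robot.capture('scene')
cv2.imwrite('pics/s5.png',cv2.resize(i[215:278,305:372,::-1],(638,600),interpolation=2))
print('red s',blobs(i,(0,120,70),(6,255,255),(305,215,390,280),2))
plan()
E
```

```text
red s [([327.8, 261.2], 97, [320, 254, 17, 15])]
t 9.4833 [530.5 127.9  38.1] [-8.4 -2.2 16.1] 17.4
```

View pics/s5.png

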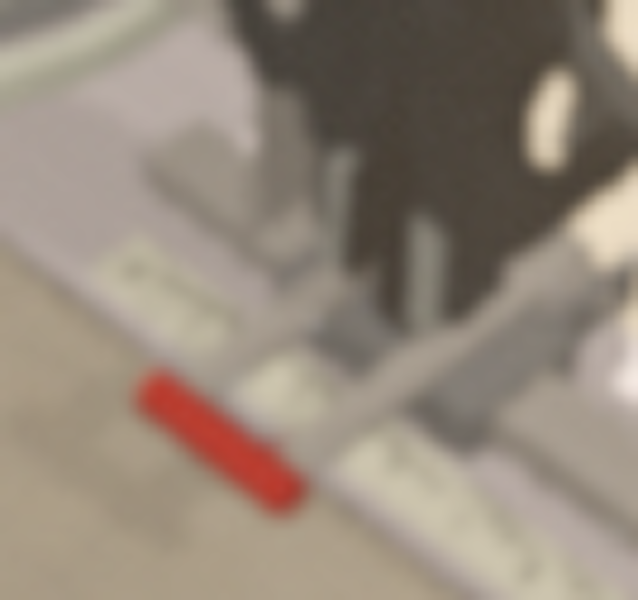

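The lever looks down, with the bar at crop (220,445). I'll press a little harder to confirm it's on the stop.

Request:
move_arm(
  moves=[
    {"linear": [0, 0, 0.04], "delta_rot": [0, 0, 0], "hand": 0.8},
    {"linear": [0, 0, 0.07], "delta_rot": [0, 0, 0], "hand": 0.8},
    {"linear": [0, 0, 0.07], "delta_rot": [0, 0, 0], "hand": 0.8},
  ],
)

```text
t: 9.73
tool_pos: [530.5, 127.9, 37.9]
eef_rot: [[-0.997, 0.078, -0.007], [0.078, 0.997, -0.001], [0.007, -0.001, -1.0]]
force: [-16.3, -2.8, 31.3]
width: 16.8
grip_force: 18.8
```

```bash
cat > m.py <<'E'
from h import *
from scipy.optimize import least_squares
u=np.array([.079,.9969,0]);u/=np.linalg.norm(u);v=np.array([-u[1],u[0],0])
i=robot.capture('scene');b=blobs(i,(0,120,70),(6,255,255),(305,215,390,290),2)
print(b);p=max(b,key=lambda k:k[1])[0]
for c in([547,310,0],[549,309,0]):
    c=np.array(c,float)
    bar=lambda q:c+q[0]*u+(-30+95*np.cos(q[1]))*v+[0,0,27.5+95*np.sin(q[1])]
    r=least_squares(lambda q:proj('scene',bar(q))-p,[-200,.1],x_scale=[10,.1]);print('bar u',r.x[0].round(1),'theta',r.x[1].round(3),'mark u',((onz('scene',(335,263.2),13)-c)@u).round(1))
s=robot.read_state();print('tcp u',((s['tool_pos']-[547,310,0])@u).round(1));plan()
E
python3 m.py
```

```text
[([327.8, 261.2], 99, [319, 254, 18, 15])]
bar u -188.8 theta 0.151 mark u -186.7
bar u -186.4 theta 0.122 mark u -185.9
tcp u -182.9
t 9.7833 [530.5 127.9  37.9] [-16.6  -3.5  31.6] 17.0
```

Depth and bar pixels didn't change at 31 N, so the lever is fully down. I'll ease off the push, centre on the post (outward 1.5 mm) and regrip lightly.

Request:
move_arm(
  moves=[
    {"linear": [0, 0, -0.08], "delta_rot": [0, 0, 0], "hand": 0.8},
    {"linear": [0, -0.02, -0.14], "delta_rot": [0, 0, 0], "hand": 0.8},
    {"linear": [0, -0.038, -0.17], "delta_rot": [0, 0, 0], "hand": 0.8},
    {"linear": [0, -0.038, -0.17], "delta_rot": [0, 0, 0], "hand": 0.8},
  ],
)

```text
t: 10.12
tool_pos: [531.1, 126.3, 39.9]
eef_rot: [[-0.997, 0.079, -0.0], [0.079, 0.997, 0.0], [0.0, 0.0, -1.0]]
force: [1.0, -0.7, -0.7]
width: 17.1
grip_force: 0.0
```

```bash
python3 m.py
```

```text
[([327.9, 261.1], 95, [320, 254, 17, 15])]
bar u -189.0 theta 0.155 mark u -186.7
bar u -186.6 theta 0.127 mark u -185.9
tcp u -184.4
t 10.1667 [531.  126.3  39.8] [ 0.2 -0.4  0.6] 16.9
```

Contact is clear and the bar hasn't moved. Now I'll grip at 20 N.

Request:
move_arm(
  moves=[
    {"linear": [0, 0, 0], "delta_rot": [0, 0, 0], "hand": 0.83},
    {"linear": [0, 0, 0], "delta_rot": [0, 0, 0], "hand": 0.86},
    {"linear": [0, 0, 0], "delta_rot": [0, 0, 0], "hand": 1},
    {"linear": [0, 0, 0], "delta_rot": [0, 0, 0], "hand": 1},
    {"linear": [0, 0, 0], "delta_rot": [0, 0, 0], "hand": 1},
    {"linear": [0, 0, 0], "delta_rot": [0, 0, 0], "hand": 1},
  ],
  squeeze=20,
)

```text
t: 10.67
tool_pos: [530.9, 126.2, 39.8]
eef_rot: [[-0.997, 0.079, -0.001], [0.079, 0.997, 0.0], [0.001, 0.0, -1.0]]
force: [1.4, -0.4, -6.0]
width: 14.0
grip_force: 21.6
```

```bash
python3 m.py; python3 - <<'E'
from h import *
i=robot.capture('scene');j=robot.capture('top')
a=cv2.resize(i[150:290,180:400,::-1],(800,509),interpolation=2);cv2.imwrite('pics/s6.png',a)
cv2.imwrite('pics/t6.png',cv2.resize(j[165:235,310:400,::-1],(770,599),interpolation=2))
print(blobs(j,(0,100,60),(8,255,255),(340,200,375,235),2))
E
```

```text
[([327.8, 261.0], 94, [320, 254, 17, 15])]
bar u -188.7 theta 0.156 mark u -186.7
bar u -186.3 theta 0.127 mark u -185.9
tcp u -184.5
t 10.7167 [530.9 126.2  39.8] [ 1.9 -1.1 -6.3] 13.9
[]
```

View pics/t6.png

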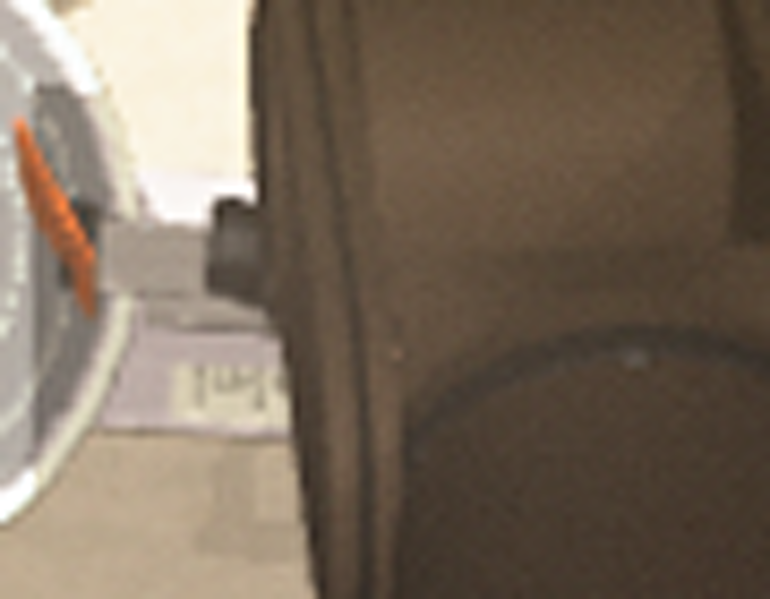

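View pics/s6.png

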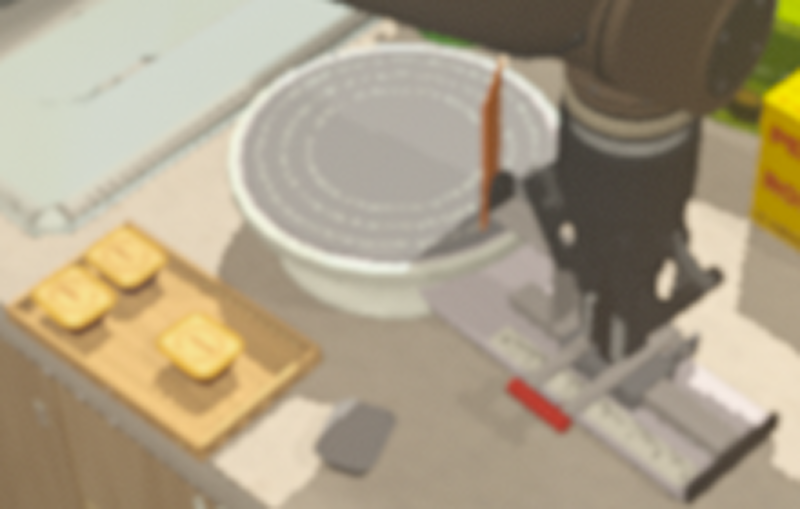

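```bash
python3 - <<'E'
from h import *
a=cv2.imread('pics/top0.png')[:,:,::-1].copy();b=robot.capture('top');s0=cv2.imread('pics/scene0.png')[:,:,::-1].copy();s1=robot.capture('scene')
A,B=[blobs(i,(4,140,90),(16,255,255),(295,170,345,215),10) for i in(a,b)];print(A,B)
E_,F=[blobs(i,(4,140,90),(16,255,255),(300,155,345,225),10) for i in(s0,s1)];print(E_,F)
u=np.array([.079,.9969,0])
m=lambda L:max(L,key=lambda k:k[1])[0]
for z in(125,140,155):print(z,(onz('top',m(B),z)-onz('top',m(A),z))@u,(onz('scene',m(F),z)-onz('scene',m(E_),z))@u)
E
```

```text
[([333.0, 190.8], 65, [329, 181, 10, 22])] [([316.1, 189.7], 58, [312, 179, 9, 22])]
[([327.7, 198.2], 79, [326, 182, 4, 35])] [([314.5, 186.1], 85, [313, 172, 4, 30])]
125 38.91783649154429 45.28688772401635
140 38.21217935368239 44.32307651370894
155 37.506522215820496 43.35926530340143
```

```bash
python3 -c "
from workcell import robot
print(robot.hand_in())"
```

```text
the job is handed in; nothing more can be done
None
```

Handed in at about 11 s: the jam lies flat in the tray, the post is within about 1 mm of the mark by my measurements, the lever is fully down, and the gripper is still holding the post at about 20 N; the judge gave no verdict.

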